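# Dock the socket plate and hold its bayonet plug locked

## Robot

A 7-joint arm with a two-finger parallel gripper is mounted at the origin on the work surface. World frame = base frame: x ahead of the robot, y to its left, z up, the work surface at z = 0. Lengths are in m, angles in rad, forces in N, time in s.
With the tool pointing down it reaches from about 0.35 to 0.9 m from the base axis. Payload 8.1 kg.
Tool frame: the origin (TCP) lies at the very end of the fingers, on their centre line; the grasp point (between the pads) lies 19 mm behind it (arm.tcp_to_grasp is the z of the grasp point in the tool frame, in m); z points along the fingers, y is the line along which they close (so a half turn about z gives the same grasp; the last joint's range is limited). The gripper opens to 92 mm and grips with 3 to 60 N. Pads are 19 mm wide; open, the fingers measure 130 mm over their backs; the gripper's body (75 mm by 190 mm) begins 47 mm behind the grasp point.
Start: joints at [-0.103, 0.434, 0.025, 1.573, -0.012, 1.134, -0.075], TCP at [0.625, -0, 0.227] pointing down, gripper open.
Joint ranges: [-2.62, 2.62], [-0.44, 2.09], [-1.27, 1.32], [0.08, 2.57], [-1.32, 4.46], [0.12, 2], [-2.74, 2.74]. Speed limits (rad/s): [2.22, 2.22, 3.01, 3.01, 3.14, 3.14, 3.14].

## Interface

Orientations are given as a rotation vector (axis times angle).
In Python, from cell import readout, vision, sign_off, arm gives the robot as it stands. The module is installed in compiled form; this text tells all that it offers.
- The arm moves only by the shell command python3 -m creep 'ROWS' [FORCE]. ROWS is JSON, a list of rows, each a list of 5 numbers: the shift along the tool's x, y, z in units of 4 cm (1.0 is 4 cm), then the turn about the tool's z in units of 4 degrees (1.0 is 4 degrees), then the opening, from 0 (shut) to 1 (fully open). A call has 1 to 12 rows; each row shifts and turns the commanded pose from where the row before left it, along the tool's axes as they then stand; what a row does not reach is not made up. A row lasts 1/8 s, in which the tool goes at most 62.5 mm and 10.7 degrees, less where a joint would pass 70% of its speed; a pose out of reach is approached as far as the arm can. A call with a number of a shift or a turn outside -1 to 1 is refused whole. A call with a gripper value outside its range is refused whole. The fingers move at their own pace and stop on an object; FORCE is the grip in N (left out, the last holds). Time passes only in rows, so rows that do not move let the fingers close. It gives the time, the measured TCP pose, the force, the opening and the grip force at its end, in the units of the state.
- readout.observe(): the state, without advancing time (a new reading comes with each control period).
- vision.get_image(name): name is "scene" or "side" or "wrist"; returns a dict with "pixels" (480x640x3 uint8, blue, green, red), "z_map" (480x640 float32, m along the optical axis (not along the pixel's ray), 0 where there is no reading), "camera_matrix" (3x3 intrinsics, pixels), "position" and "rotation" of the camera in the world. Camera axes: x right, y up, looking along -z (the intrinsics and any distortion apply to the point x, -y, -z); pixel columns grow to the right and rows downward; lengths in m; the calibration is good to about 2 mm. A picture is of the moment at which its call begins.
- sign_off(): hands the job in; it is judged then, once.
The state is a dict: "clock": time; "joints": joint angles; "dq": joint speeds; "joint_efforts": joint torques, N m; "position": TCP position; "ee_rot": TCP orientation; "force": force on the tool from outside, world axes, zero at the start; "ft_torque": the same for the moment, N m; "width": opening from 0.0 (shut) to 1.0 (fully open); "gripper_force": force on a finger pad.
Only numpy, scipy, OpenCV 4.12 (cv2) and the standard library are available. Lean on these libraries where they do the work, as an engineer would, in place of code of your own. Each camera call takes 0.05 s, during which the arm holds its last target. There are 200 camera calls.

## Task

Lower the blue socket plate over the two locating pins of the aluminium dock until it rests flush. Then take the red-handled bayonet plug from its stand, push it into the socket on the plate, twist it a quarter turn clockwise (seen from above) against the spring, and finish while still holding it in the gripper, pushed fully home so that its collar sits flush on the socket. Leave the multimeter, the parts case and the mouse where they are.

Things in the scene. Friction and masses are not known exactly. Their poses are not given: they have to be found in the camera images.
- dock: Fixed aluminium slab, 170 (x) x 90 (y) x 20 mm high, black strips at both ends. Origin: centre of its underside, on the table. Two upright steel locating pins, 10 mm diameter, at x = +58 and -58 mm, y = 0, rise 20 mm above its top; the last 6 mm taper to 5 mm diameter.
- plate: Loose socket plate, 0.3 kg, flat on the table at first: blue plate 150 (x) x 70 (y) x 8 mm, with 13 mm through holes at x = +58 and -58 mm, y = 0; in its middle a square socket block (black, grey top), 46 x 46 mm, 30 mm high, sides along x and y, good to grip. Origin: centre of the blue plate's underside, which rests on the dock's top. It fits either way round (half turn).
- socket_top (a point): Centre of the socket block's top face, 38 mm above the plate's origin, axes as the plate's. The top is a 5 mm flange with a keyway: a central hole of about 21 mm and slots 9 mm wide along plate x, 35 mm from end to end. Below the flange the plug's lugs can turn only clockwise seen from above, and meet stops just past a quarter turn (93 degrees).
- contact (a joint): Brass spring contact inside the socket: how far it is pressed down, m. 0 = free, about 0.010 with the plug fully home. It pushes up with 3 N at 0 and 12 N at 0.010. The plug first touches it when its collar is 10 mm above the block's top.
- stand: Fixed grey block, 64 x 64 x 32 mm high, with a rectangular through opening of 36 (x) x 24 (y) mm; the plug starts in it, upright, its collar resting on the block's top. Origin: centre of its underside.
- plug: Loose bayonet plug, 0.12 kg, upright. Origin: centre of the underside of its steel collar (42 mm diameter, 5 mm thick). Above the collar a red bar handle 36 (x) x 16 (y) x 35 mm high, its top 40 mm above the origin. Below the origin a shaft of 18 mm diameter, 22 mm long, its last 5 mm tapering to 12 mm. Works either way round (half turn).
- plug_grip (a point): Middle of the red handle, 24 mm above the plug's origin, axes as the plug's.
- plug_lugs (a point): Middle of the two brass lugs, 11 mm below the plug's origin, axes as the plug's. They stick out along plug x (30 mm tip to tip, 6 mm wide, 5 mm high) and go down through the slots. They can turn once the collar is within 3.5 mm of the block's top; fully home the collar touches it. Let go after the turn, the plug springs up 3.5 mm until the lugs catch under the flange.
- multimeter: Orange handheld multimeter lying flat, 170 x 85 x 40 mm; leave it alone. Origin: centre of its underside.
- parts_case: Grey flat parts case with orange latches, 130 (x) x 200 (y) x 48 mm; leave it alone. Origin: centre of its underside.
- mouse: Black computer mouse, 108 x 60 x 27 mm; leave it alone. Origin: centre of its underside.
Things that resemble listed ones, but are neither listed nor needed, are in the scene too. There is more than one size of the plug; the job needs the smallest.

How it is judged:
By the outcome, as a careful person would: the job done as asked, in the order asked, and still so for the second after the job is handed in, while the arm keeps its last pose, push and grip.
It also fails if it takes over 69 s, if anything falls off the work surface, if the arm or the gripper's body presses on something with over 40 N, if the wrist force passes 120 N, or if a joint passes its speed limit or range.

## Working session

There is one attempt and no reset: what is moved stays moved. The work goes in short steps, Python scripts to look and compute and a shell command to move; the robot and the scene stay as the last step left them, time stands still between calls to the robot, and variables do not carry over. Pictures are saved under pics/ and viewed, at most 10 in all, crops included, and the job is handed in when it is done.

```bash
mkdir -p pics; cat > h.py <<'E'
import numpy as np,cv2
from cell import readout,vision,arm
def get(n):
    im=vision.get_image(n); return im
def pts(im):
    K=im["camera_matrix"];z=im["z_map"];v,u=np.mgrid[0:480,0:640]
    P=np.stack([(u-K[0][2])/K[0][0]*z,-(v-K[1][2])/K[1][1]*z,-z],-1)
    R=np.array(im["rotation"])
    if R.shape!=(3,3): R=cv2.Rodrigues(R)[0]
    W=P@R.T+np.array(im["position"]); W[z==0]=np.nan
    return W
E
python3 - <<'E'
from h import *
import pickle
for n in("scene","side"):
    im=get(n);cv2.imwrite(f"pics/{n}0.png",im["pixels"]);pickle.dump(im,open(n+"0.pkl","wb"))
    print(n,im["position"],im["rotation"],im["camera_matrix"],im.keys())
s=readout.observe();print(s["clock"],s["position"],s["ee_rot"],s["width"],arm.tcp_to_grasp)
E
```

```text
scene [0.82881734 0.48872662 0.91977826] [0.18065458 0.74216145 2.5750588 ] [[557.09521421   0.         321.04773071]
 [  0.         557.09521421 242.457453  ]
 [  0.           0.           1.        ]] dict_keys(['pixels', 'z_map', 'camera_matrix', 'position', 'rotation'])
side [0.11057785 0.96374263 0.63998829] [ 0.30842611 -1.41511156 -2.32558988] [[605.6805773    0.         317.05076146]
 [  0.         605.6805773  237.56730537]
 [  0.           0.           1.        ]] dict_keys(['pixels', 'z_map', 'camera_matrix', 'position', 'rotation'])
0.1 [ 6.24539750e-01 -4.33605068e-05  2.26034951e-01] [-2.22086705e+00 -2.22072576e+00  1.69111835e-03] 0.9994626194000645 -0.0188
```

View pics/scene0.png

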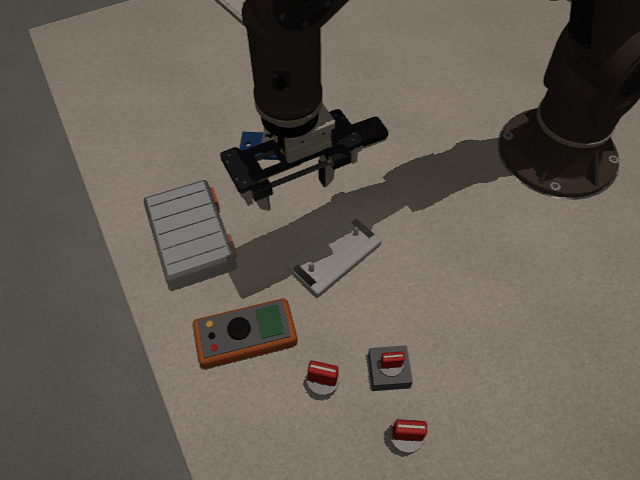

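View pics/side0.png

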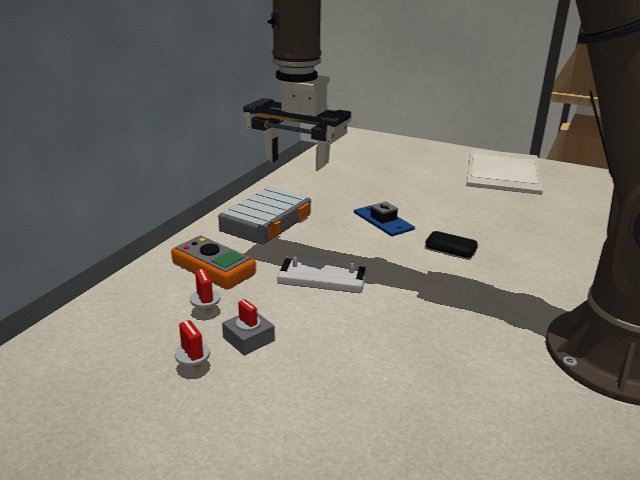

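The scene view shows the dock at (337,255) and the stand with the small plug at (390,365). Two larger plugs are at (322,375) and (409,432). The side view shows the blue plate at (384,217) and the mouse at (451,244). Next I'll measure them.

```bash
cat >> h.py <<'E'
def rect(W,m):
    p=W[m]; p=p[~np.isnan(p[:,0])]
    r=cv2.minAreaRect((p[:,:2]*1000).astype(np.float32))
    return np.round(r[0],1),np.round(r[1],1),round(r[2],1),len(p),np.round(np.median(p[:,2])*1000,1)
def near(W,c,r): return np.hypot(W[...,0]-c[0],W[...,1]-c[1])<r
E
python3 - <<'E'
from h import *
import pickle
for n in("scene","side"):
    im=pickle.load(open(n+"0.pkl","rb"));W=pts(im);I=im["pixels"].astype(int);b,g,r=I[...,0],I[...,1],I[...,2]
    red=(r>110)&(g<60)&(b<60); blue=(b>r+40)&(b>70)&(W[...,2]<.03)
    print(n)
    lab=cv2.connectedComponentsWithStats(red.astype(np.uint8))
    for i in range(1,lab[0]):
        if lab[2][i,4]>60:
            m=lab[1]==i;print("red",lab[3][i].round(),rect(W,m),"zmax",np.nanmax(W[m][:,2]).round(4)); zt=np.nanmax(W[m][:,2]); print("  top",rect(W,m&(W[...,2]>zt-.004)))
    print("blue",rect(W,blue))
    for px,nm in (((384,368),"stand"),((337,255),"dock")) if n=="scene" else (((248,335),"stand"),((322,280),"dock"),((384,207),"sock"),((451,244),"mouse")):
        c=W[px[1],px[0]];print(nm,c)
        rr={"stand":.05,"dock":.1,"sock":.04,"mouse":.07}[nm]
        z=W[...,2];zz={"stand":(.027,.034),"dock":(.016,.023),"sock":(.033,.042),"mouse":(.008,.04)}[nm]
        print(rect(W,near(W,c,rr)&(z>zz[0])&(z<zz[1])))
        if nm=="dock":
            m=near(W,c,.1)&(z>.03)&(z<.045);l2=cv2.connectedComponentsWithStats(m.astype(np.uint8))
            for i in range(1,l2[0]):print(" pin",l2[2][i,4],np.nanmean(W[l2[1]==i],0).round(4))
E
```

```text
scene
red [234. 348.] (array([789.8, 115.8]), array([ 67.3, 176.7]), 54.6, 187, np.float64(32.8)) zmax 0.0373
  top (array([792.4, 117.5]), array([ 62.5, 173.3]), 53.4, 75, np.float64(34.1))
red [393. 359.] (array([581.7, 260.6]), array([ 5.9, 32.2]), 65.2, 65, np.float64(71.1)) zmax 0.0738
  top (array([581.2, 261. ]), array([ 5.7, 30.7]), 63.9, 52, np.float64(71.3))
red [323. 369.] (array([690.9, 227. ]), array([17.6, 43.2]), 48.5, 206, np.float64(79.8)) zmax 0.0831
  top (array([690.9, 227.3]), array([17.2, 42.8]), 49.8, 135, np.float64(80.4))
red [411. 423.] (array([612.1, 360. ]), array([ 6.1, 41.6]), 60.2, 93, np.float64(79.6)) zmax 0.0836
  top (array([612.6, 360.4]), array([ 4.5, 41.1]), 59.5, 45, np.float64(80.8))
red [411. 430.] (array([617.8, 369.3]), array([ 8.5, 41.2]), 58.1, 143, np.float64(79.6)) zmax 0.0836
  top (array([617.5, 369.8]), array([ 7.4, 39.7]), 60.5, 69, np.float64(80.6))
blue (array([ 578.8, -289.5]), array([27.9, 73.8]), 33.4, 18, np.float64(7.7))
stand [0.59450997 0.2594571  0.03993525]
(array([579.4, 257. ]), array([65.2, 64.1]), 67.2, 921, np.float64
[... 846 characters left out ...]
39
  top (array([614.2, 365.4]), array([18.1, 44.2]), 58.7, 118, np.float64(81.1))
blue (array([ 540.4, -293.2]), array([ 74. , 154.9]), 59.5, 463, np.float64(8.3))
stand [0.56181494 0.28354879 0.03336189]
(array([573.9, 258.8]), array([63.5, 57.2]), 66.5, 454, np.float64(31.7))
dock [0.53899136 0.05093905 0.0197047 ]
(array([555.4,  11.8]), array([170.,  95.]), 15.8, 1785, np.float64(20.2))
 pin 24 [0.6099 0.0296 0.0355]
 pin 23 [ 0.4989 -0.0019  0.0362]
sock [ 0.55014013 -0.31755957  0.02474293]
(array([ 543.2, -295.9]), array([46.9, 43.4]), 58.0, 114, np.float64(38.0))
mouse [ 0.3539433  -0.20899486  0.02364205]
(array([ 356.6, -225.8]), array([ 63.8, 106.6]), 87.5, 858, np.float64(24.2))
```

```bash
python3 -m creep '[[-0.92,-0.26,0,0,1],[-0.92,-0.26,0,0,1],[-0.92,-0.26,0,0,1],[-0.92,-0.26,0,0,1],[-0.92,-0.26,0,0,1],[-0.92,-0.26,0,0,1],[-0.92,-0.26,0,0,1],[-0.92,-0.26,0,0,1]]'
python3 -m creep '[[0,0,0,0.95,1],[0,0,0,0.95,1],[0,0,0,0.95,1],[0,0,0,0.95,1],[0,0,0,0.95,1],[0,0,0,0.95,1],[0,0,0,0.95,1],[0,0,0,0.95,1],[0,0,0,0,1]]'
cat >> h.py <<'E'
def go(x,y,z,yaw=None):
    s=readout.observe();R=cv2.Rodrigues(np.array(s["ee_rot"],float))[0]
    d=R.T@(np.array([x,y,z])-s["position"])/.04
    cy=np.degrees(np.arctan2(R[1,0],R[0,0]))
    print("pos",np.round(s["position"],4),"toolx yaw",round(cy,2),"tilt",np.round(R[:2,2],4),"F",np.round(s["force"],1),"w",round(s["width"],3),"gf",s["gripper_force"],"t",s["clock"],"j7",round(s["joints"][6],2))
    print("units",d.round(3),"turn units",None if yaw is None else round(-((yaw-cy+180)%360-180)/4,3))
E
python3 - <<'E'
from h import *
im=get("wrist");cv2.imwrite("pics/w1.png",im["pixels"]);W=pts(im);z=W[...,2]
I=im["pixels"].astype(int);b,g,r=I[...,0],I[...,1],I[...,2]
blue=(b>r+40)&(b>70)&(z<.03)&(z>-.01)
print(im["position"],rect(W,blue)); print("top",rect(W,near(W,(.5415,-.2945),.045)&(z>.032)&(z<.045)))
go(.5418,-.2945,.15,59.5)
E
```

```text
clock: 1.1
position: [0.5411, -0.2955, 0.2264]
ee_rot: [-2.221, -2.221, 0.0]
force: [1.0, 0.1, -1.1]
width: 1.001
gripper_force: 0.0
clock: 2.22
position: [0.5416, -0.2942, 0.2263]
ee_rot: [-2.725, -1.562, 0.001]
force: [0.4, 0.1, 0.6]
width: 0.999
gripper_force: 0.0
[ 0.57721536 -0.23282423  0.38458556] (array([0., 0.]), array([0., 0.]), 0.0, 0, np.float64(nan))
top (array([ 542.3, -292.3]), array([46.4, 45.9]), 59.1, 1805, np.float64(38.1))
pos [ 0.5416 -0.2943  0.2264] toolx yaw 59.69 tilt [-0.0007  0.0002] F [-0.8  0.1 -0.2] w 1.001 gf 0.0 t 2.275 j7 -0.03
units [-0.003  0.008  1.91 ] turn units 0.047
  return _methods._mean(a, axis=axis, dtype=dtype,
  ret = ret.dtype.type(ret / rcount)
```

View pics/w1.png

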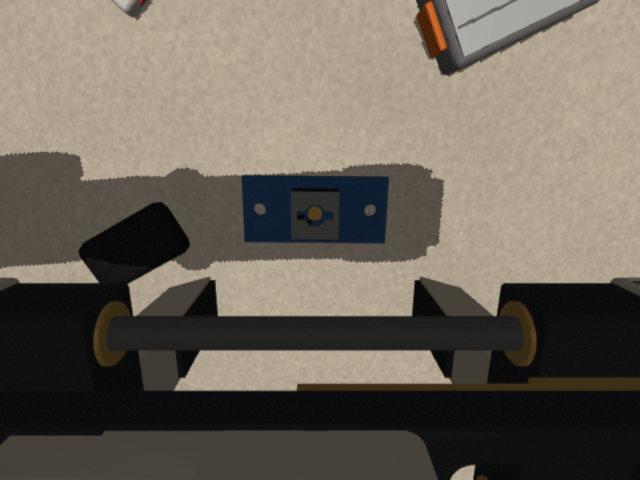

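The wrist view shows the plate centred under the tool at about (316,210), with its long side level, parallel to the closing direction. I'll lower and grip the block.

```bash
python3 -m creep '[[0.03,0,0.75,0.1,1],[0,0,0.75,0,1],[0,0,0.75,0,1],[0,0,0.75,0,1],[0,0,0.75,0,1],[0,0,0.75,0,1],[0,0,0.5,0,1],[0,0,0.25,0,1],[0,0,0,0,0.3],[0,0,0,0,0.3],[0,0,0,0,0.3],[0,0,0,0,0.3]]' 40
python3 -m creep '[[0,0,0,0,0.3],[0,0,0,0,0.3]]'
```

```text
clock: 3.78
position: [0.5428, -0.2935, 0.0173]
ee_rot: [2.731, 1.551, 0.001]
force: [-0.4, -1.1, 0.8]
width: 0.615
gripper_force: 0.0
clock: 4.03
position: [0.5425, -0.2934, 0.017]
ee_rot: [2.732, 1.551, 0.0]
force: [-0.2, 0.6, 2.9]
width: 0.492
gripper_force: 40.0
```

```bash
python3 -m creep '[[0,0,-0.5,0,0.3],[0,0,-1,0,0.3],[0,0,-1,0,0.3],[0,0,-1,0,0.3],[0,0,0,0,0.3]]' 
python3 - <<'E'
from h import *
go(.50,-.13,.15,106)
im=get("wrist");cv2.imwrite("pics/w2.png",im["pixels"]);W=pts(im);z=W[...,2]
s=readout.observe();p=s["position"]
m=near(W,p[:2],.05);zt=np.nanmedian(z[m&(z>p[2]+.01)&(z<p[2]+.03)]);print(zt,p[2])
print("top",rect(W,m&(abs(z-zt)<.004)))
E
```

```text
clock: 4.65
position: [0.544, -0.2943, 0.1598]
ee_rot: [2.728, 1.549, 0.005]
force: [0.5, 0.4, -3.5]
width: 0.5
gripper_force: 40.0
pos [ 0.544  -0.2943  0.1598] toolx yaw 59.19 tilt [ 0.0051 -0.0022] F [ 0.5  0.4 -3.5] w 0.5 gf 39.998893328011036 t 4.65 j7 -0.02
units [ 2.964 -3.051  0.23 ] turn units -11.703
0.18068494535069266 0.1576426183077723
top (array([ 543.7, -293.7]), array([47.3, 79. ]), 59.2, 7473, np.float64(180.9))
```

```bash
python3 -m creep '[[0.74,-0.76,0,0,0.3],[0.74,-0.76,0,0,0.3],[0.74,-0.76,0,0,0.3],[0.74,-0.76,0,0,0.3]]' 
python3 -m creep '[[0,0,0,-0.975,0.3],[0,0,0,-0.975,0.3],[0,0,0,-0.975,0.3],[0,0,0,-0.975,0.3],[0,0,0,-0.975,0.3],[0,0,0,-0.975,0.3],[0,0,0,-0.975,0.3],[0,0,0,-0.975,0.3],[0,0,0,-0.975,0.3],[0,0,0,-0.975,0.3],[0,0,0,-0.975,0.3],[0,0,0,-0.975,0.3]]' 
python3 -m creep '[[0,0,0,0,0.3],[0,0,0,0,0.3]]'
python3 - <<'E'
from h import *
im=get("wrist");cv2.imwrite("pics/w3.png",im["pixels"]);W=pts(im);z=W[...,2]
s=readout.observe();p=s["position"]
m=near(W,p[:2],.05);zt=np.nanmedian(z[m&(z>p[2]+.01)&(z<p[2]+.03)]);print(zt,p[2])
print("top",rect(W,m&(abs(z-zt)<.004)))
mb=near(W,p[:2],.1)&(abs(z-(zt-.03))<.005);print("blue",rect(W,mb))
D=near(W,(.5556,.0142),.1)
print("dock",rect(W,D&(z>.015)&(z<.024)))
l2=cv2.connectedComponentsWithStats((D&(z>.032)&(z<.05)).astype(np.uint8))
for i in range(1,l2[0]):print(" pin",l2[2][i,4],l2[3][i],np.nanmean(W[l2[1]==i],0).round(4))
go(.5556,.0142,.15,106)
E
```

```text
clock: 5.2
position: [0.4969, -0.1278, 0.155]
ee_rot: [-2.73, -1.551, 0.004]
force: [-0.0, 0.0, -2.3]
width: 0.5
gripper_force: 40.0
clock: 6.7
position: [0.4973, -0.1291, 0.1549]
ee_rot: [-1.886, -2.509, 0.002]
force: [-0.1, 0.3, -2.0]
width: 0.5
gripper_force: 40.0
clock: 6.95
position: [0.498, -0.1293, 0.1559]
ee_rot: [-1.892, -2.506, 0.001]
force: [-0.1, 0.1, -2.4]
width: 0.499
gripper_force: 40.0
0.17704488540734906 0.15610989490467664
top (array([ 497.6, -128.6]), array([78.6, 47.1]), 16.1, 7469, np.float64(177.1))
blue (array([ 497.6, -128.4]), array([150.9,  70.3]), 15.9, 16561, np.float64(147.2))
dock (array([556.5,  12.6]), array([169.5,  89.9]), 16.0, 29299, np.float64(20.5))
 pin 175 [367.83428571  69.58857143] [ 0.5006 -0.0043  0.0377]
 pin 205 [532.80487805  69.52682927] [0.6108 0.0273 0.0375]
pos [ 0.4982 -0.1293  0.1561] toolx yaw 105.92 tilt [-0.0011  0.0002] F [-0.2 -0.9 -3.2] w 0.498 gf 39.998780339956284 t 7.0 j7 0.43
units [3.057 2.366 0.152] turn units -0.019
```

View pics/w3.png

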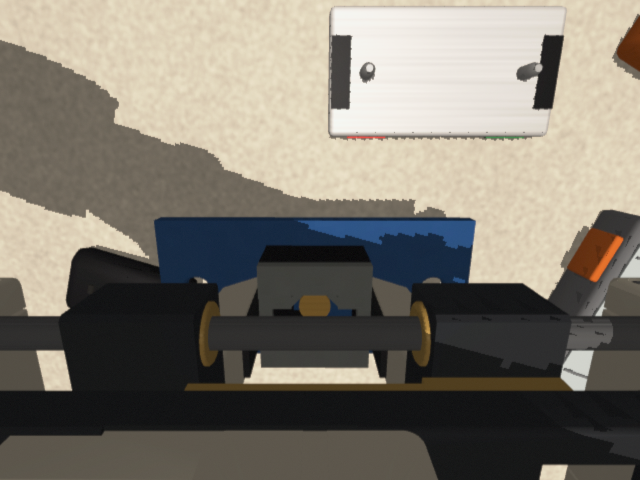

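The wrist view shows the dock with its pins at (368,70) and (533,70). The held plate is level and parallel to it, at row 218 and below. Next I move over the dock and stop with the plate just above the pins.

```bash
python3 -m creep '[[0.75,0.595,0,0,0.3],[0.75,0.595,0,0,0.3],[0.75,0.595,0,0,0.3],[0.75,0.595,0,0,0.3],[0,0,0.7,0,0.3],[0,0,0.7,0,0.3],[0,0,0.7,0,0.3],[0,0,0.25,0,0.3],[0,0,0,0,0.3],[0,0,0,0,0.3]]' 
python3 - <<'E'
from h import *
for n in("scene","side"):
    im=get(n);W=pts(im);z=W[...,2];I=im["pixels"].astype(int);b,g,r=I[...,0],I[...,1],I[...,2]
    D=near(W,(.556,.013),.1)
    print(n,"blue",rect(W,D&(b>r+40)&(z>.042)&(z<.065)))
    cv2.imwrite(f"pics/{n}4.png",im["pixels"][150:330,230:450])
go(.5567,.0125,.037,106)
E
```

```text
clock: 8.25
position: [0.5578, 0.0123, 0.0638]
ee_rot: [1.89, 2.508, 0.002]
force: [0.4, 0.7, -2.4]
width: 0.495
gripper_force: 40.0
scene blue (array([611.5,  59.6]), array([18.7,  8.7]), 13.4, 13, np.float64(53.3))
side blue (array([556. ,  16.1]), array([148.5,  73.5]), 16.7, 798, np.float64(54.6))
pos [0.5578 0.0122 0.0638] toolx yaw 105.98 tilt [0.0019 0.0002] F [-0.2  0.9 -2. ] w 0.498 gf 39.9989964812994 t 8.35 j7 0.13
units [ 0.014 -0.026  0.67 ] turn units -0.004
```

```bash
python3 -m creep '[[0,-0.02,0.15,0,0.3],[0,0,0.1,0,0.3],[0,0,0,0,0.3]]'; python3 -m creep '[[0,0,0.1,0,0.3],[0,0,0.1,0,0.3],[0,0,0,0,0.3]]';
```

```text
clock: 8.72
position: [0.5559, 0.0119, 0.0523]
ee_rot: [-1.89, -2.508, 0.001]
force: [-0.5, -0.7, -2.3]
width: 0.5
gripper_force: 40.0
clock: 9.1
position: [0.556, 0.0119, 0.0443]
ee_rot: [-1.89, -2.509, 0.001]
force: [0.4, -0.4, -2.3]
width: 0.498
gripper_force: 40.0
```

```bash
python3 - <<'E'
from h import *
im=get("side");cv2.imwrite("pics/s5.png",cv2.resize(im["pixels"][210:320,240:400],None,fx=5,fy=5,interpolation=2))
go(.5567,.0125,.037,106)
E
```

```text
pos [0.5561 0.0119 0.0445] toolx yaw 106.0 tilt [-0.0004 -0.0001] F [ 0.7  0.1 -2.8] w 0.499 gf 39.998874217271805 t 9.15 j7 0.13
units [0.01  0.018 0.189] turn units -0.001
```

View pics/s5.png

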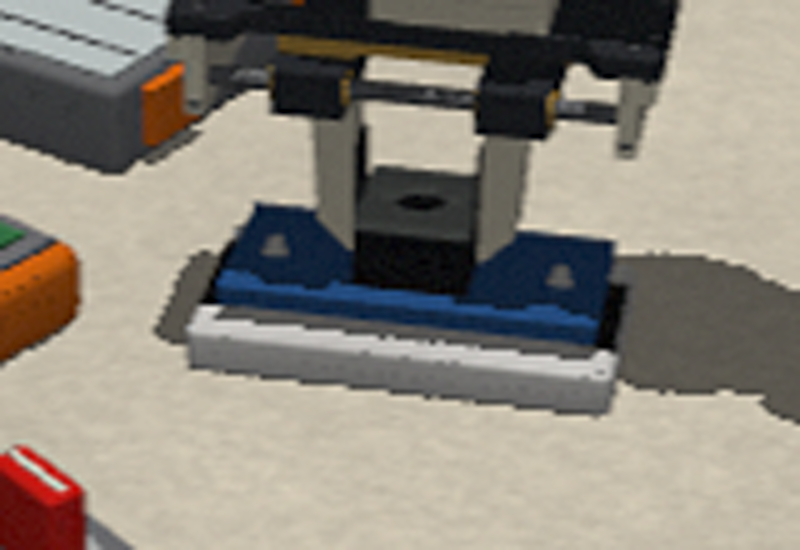

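The side view shows both pins poking through the plate's holes, at (275,245) and (560,275) in the crop, with no contact force so far. I'll keep lowering.

```bash
python3 -m creep '[[0,0,0.1,0,0.3],[0,0,0.05,0,0.3],[0,0,0,0,0.3]]'; python3 -m creep '[[0,0,0.06,0,0.3],[0,0,0,0,0.3]]';python3 -m creep '[[0,0,0.05,0,0.3],[0,0,0,0,0.3]]'
```

```text
clock: 9.52
position: [0.5561, 0.0119, 0.0385]
ee_rot: [-1.891, -2.509, 0.0]
force: [0.0, -0.4, -2.2]
width: 0.497
gripper_force: 40.0
clock: 9.78
position: [0.5565, 0.012, 0.037]
ee_rot: [1.89, 2.509, 0.001]
force: [-1.3, 0.1, 4.6]
width: 0.498
gripper_force: 40.0
clock: 10.02
position: [0.5565, 0.012, 0.0369]
ee_rot: [1.89, 2.508, 0.001]
force: [-10.1, -1.0, 31.9]
width: 0.498
gripper_force: 40.0
```

```bash
python3 -m creep '[[0,0,-0.05,0,0.3],[0,0,0,0,0.62],[0,0,0,0,0.62],[0,0,0,0,0.62],[0,0,-0.25,0,0.62],[0,0,-0.7,0,0.62],[0,0,-1,0,0.62],[0,0,-1,0,0.62],[0,0,-0.5,0,0.62],[0,0,0,0,0.62]]'
python3 - <<'E'
from h import *
im=get("wrist");W=pts(im);z=W[...,2]
D=near(W,(.556,.013),.1)
print("top",rect(W,D&near(W,(.556,.013),.045)&(z>.053)&(z<.062)),"blue",rect(W,D&(z>.024)&(z<.034)))
go(.53,.12,.18,160)
E
```

```text
clock: 11.28
position: [0.5574, 0.0121, 0.1764]
ee_rot: [1.889, 2.507, 0.004]
force: [0.6, -0.2, -0.3]
width: 0.618
gripper_force: 0.0
top (array([556.3,  13. ]), array([46. , 46.2]), 16.1, 2725, np.float64(58.2)) blue (array([556.3,  13. ]), array([150.4,  70.2]), 16.0, 10400, np.float64(28.2))
pos [0.5566 0.012  0.175 ] toolx yaw 106.0 tilt [0.0016 0.0002] F [ 0.7 -1.2 -0. ] w 0.622 gf 0.0 t 11.325 j7 0.15
units [ 2.779  0.106 -0.126] turn units -13.501
```

```bash
python3 -m creep '[[0.82,0.314,-0.18,0,0.62],[0.82,0.314,-0.18,0,0.62],[0.82,0.314,-0.18,0,0.62],[0.82,0.314,-0.18,0,0.62],[0.82,0.314,-0.18,0,0.62],[0.82,0.314,-0.18,0,0.62],[0.82,0.314,-0.18,0,0.62],[0,0,0,-0.9,0.62]]'
python3 -m creep '[[0,0,0,-1,0.62],[0,0,0,-1,0.62],[0,0,0,-1,0.62],[0,0,0,-1,0.62],[0,0,0,-1,0.62],[0,0,0,-1,0.62],[0,0,0,-1,0.62],[0,0,0,-1,0.62],[0,0,0,-1,0.62],[0,0,0,-1,0.62],[0,0,0,-1,0.62],[0,0,0,-1,0.62]]'
python3 -m creep '[[0,0,0,0,0.5],[0,0,0,0,0.5]]'
cat >> h.py <<'E'
def red(W,I,c,r,z0):
    I=I.astype(int);m=(I[...,2]>100)&(I[...,1]<70)&(I[...,0]<70)&near(W,c,r)&(W[...,2]>z0)
    return rect(W,m)
E
python3 - <<'E'
from h import *
im=get("wrist");cv2.imwrite("pics/w6.png",im["pixels"]);W=pts(im);z=W[...,2]
c=(.578,.257)
D=near(W,c,.05)
print("stand",rect(W,D&(z>.029)&(z<.034)),"collar",rect(W,D&(z>.035)&(z<.04)),"top",rect(W,D&(z>.068)&(z<.076)),red(W,im["pixels"],c,.04,.066))
go(*c,.15,160)
E
```

```text
clock: 12.32
position: [0.5762, 0.2609, 0.2234]
ee_rot: [-1.802, -2.571, 0.0]
force: [0.2, -0.3, 0.0]
width: 0.619
gripper_force: 0.0
clock: 13.82
position: [0.5768, 0.2566, 0.223]
ee_rot: [-0.606, -3.08, 0.002]
force: [-0.3, -0.2, 0.3]
width: 0.622
gripper_force: 0.0
clock: 14.08
position: [0.5772, 0.2567, 0.2239]
ee_rot: [-0.612, -3.08, 0.001]
force: [0.6, -0.6, 0.4]
width: 0.505
gripper_force: 0.0
stand (array([580.1, 256.4]), array([64. , 63.9]), 67.3, 2639, np.float64(32.3)) collar (array([579.1, 257. ]), array([40.6, 38.4]), 67.1, 730, np.float64(37.3)) top (array([579.9, 256.6]), array([15.9, 35.1]), 67.2, 723, np.float64(72.0)) (array([572. , 254.3]), array([16.1, 44.6]), 27.0, 197, np.float64(71.8))
pos [0.5773 0.2568 0.2242] toolx yaw 157.52 tilt [-0.0008 -0.0004] F [0.2 0.6 0.3] w 0.505 gf 0.0 t 14.125 j7 0.55
units [-0.015  0.013  1.854] turn units -0.619
```

View pics/w6.png

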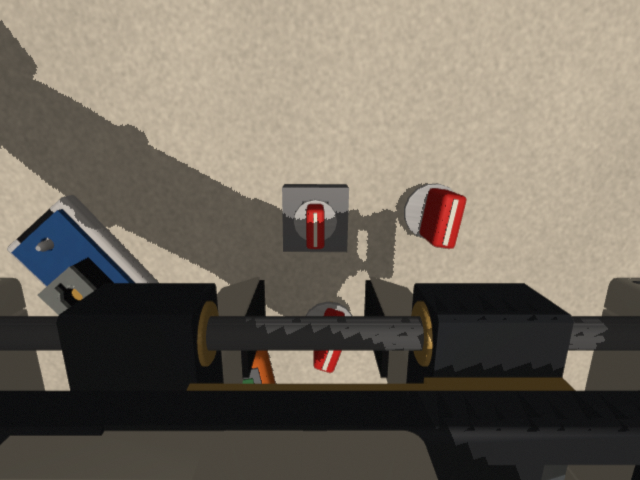

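The wrist view shows the small plug in its stand at (316,225), handle lined up with the tool's x axis. The two other plugs, at (437,215) and (328,335), are clearly bigger. I'll grip the small one.

```bash
python3 -m creep '[[-0.05,0.015,0.75,0.05,0.5],[0,0,0.75,0,0.5],[0,0,0.75,0,0.5],[0,0,0.75,0,0.5],[0,0,0.75,0,0.5],[0,0,0.5,0,0.5],[0,0,0.3,0,0.5],[0,0,0,0,0],[0,0,0,0,0],[0,0,0,0,0],[0,0,0,0,0],[0,0,0,0,0]]' 50
python3 -m creep '[[0,0,0,0,0]]'
```

```text
clock: 15.62
position: [0.58, 0.2569, 0.0435]
ee_rot: [0.616, 3.08, 0.001]
force: [-1.6, -1.1, 6.3]
width: 0.171
gripper_force: 50.0
clock: 15.75
position: [0.5801, 0.2569, 0.0436]
ee_rot: [0.616, 3.08, 0.001]
force: [0.1, -0.7, 6.3]
width: 0.173
gripper_force: 50.0
```

```bash
python3 -m creep '[[0,0,-0.4,0,0],[0,0,-0.8,0,0],[0,0,-0.8,0,0],[0,0,-0.7,0,0],[0,0,-0.3,0,0],[0,0,0,0,0]]'
python3 - <<'E'
from h import *
go(.556,.025,.15,196)
im=get("wrist");W=pts(im);z=W[...,2];s=readout.observe();p=s["position"];print(p)
D=near(W,p[:2],.045)
zt=p[2]+.0284
print("top",rect(W,near(W,p[:2],.03)&(abs(z-zt)<.003)),"collar",rect(W,D&(abs(z-(zt-.035))<.004)))
E
```

```text
clock: 16.5
position: [0.5799, 0.2568, 0.1635]
ee_rot: [0.616, 3.08, 0.001]
force: [-0.6, 0.3, -1.8]
width: 0.171
gripper_force: 50.0
pos [0.5799 0.2568 0.1635] toolx yaw 157.39 tilt [0.0012 0.0005] F [-0.6  0.3 -1.8] w 0.171 gf 49.999637603759766 t 16.5 j7 0.54
units [-1.676 -5.579  0.333] turn units -9.652
[0.57930988 0.25646073 0.16231161]
top (array([578. , 254.6]), array([29.3, 37. ]), 51.7, 2122, np.float64(191.8)) collar (array([567.4, 262.1]), array([38.8, 14.7]), 67.4, 1032, np.float64(156.9))
```

```bash
python3 -m creep '[[-0.527,-0.794,0,0,0],[-0.527,-0.794,0,0,0],[-0.527,-0.794,0,0,0],[-0.527,-0.794,0,0,0],[-0.527,-0.794,0,0,0],[-0.527,-0.794,0,0,0]]'
python3 -m creep '[[0,0,0,-0.965,0],[0,0,0,-0.965,0],[0,0,0,-0.965,0],[0,0,0,-0.965,0],[0,0,0,-0.965,0],[0,0,0,-0.965,0],[0,0,0,-0.965,0],[0,0,0,-0.965,0],[0,0,0,-0.965,0],[0,0,0,-0.965,0],[0,0,0,0,0],[0,0,0,0,0]]'
python3 - <<'E'
from h import *
im=get("wrist");cv2.imwrite("pics/w7.png",im["pixels"]);W=pts(im);z=W[...,2];s=readout.observe();p=np.array(s["position"])
D=near(W,(.556,.013),.1)
print("top",rect(W,near(W,(.556,.013),.045)&(z>.053)&(z<.062)),"blue",rect(W,D&(z>.024)&(z<.034)))
R=cv2.Rodrigues(np.array(s["ee_rot"]))[0]
m=near(W,p[:2],.045)&(abs(z-(p[2]-.0066))<.004)
q=(W[m]-p)@R*1000
# front edge of collar: circle fit on outermost points per lateral bin
e=[]
for y in range(-18,19,2):
    k=q[abs(q[:,1]-y)<1]
    if len(k)>3:e.append([np.percentile(k[:,0],97),y])
e=np.array(e)
from scipy.optimize import least_squares
f=least_squares(lambda a:np.hypot(e[:,0]-a[0],e[:,1]-a[1])-21,[0,0]);print("collar centre tool mm",f.x,np.abs(f.fun).max(),"lat range",q[:,1].min(),q[:,1].max())
go(.556,.013,.12,196)
E
```

```text
clock: 17.3
position: [0.6223, 0.0308, 0.1611]
ee_rot: [-0.615, -3.078, 0.001]
force: [-0.5, -0.0, -1.1]
width: 0.168
gripper_force: 50.0
clock: 18.8
position: [0.6227, 0.032, 0.1619]
ee_rot: [0.435, -3.11, -0.0]
force: [0.9, 0.5, -1.4]
width: 0.17
gripper_force: 50.0
top (array([556. ,  12.9]), array([45.7, 46. ]), 16.1, 3554, np.float64(58.3)) blue (array([556.3,  13. ]), array([150.8,  70.3]), 16.0, 14183, np.float64(28.3))
collar centre tool mm [-0.47890434  0.41901986] 0.2408736244529237 lat range -19.105884165622342 20.10255326979102
pos [0.6228 0.0321 0.1621] toolx yaw -164.07 tilt [-0.0009 -0.0001] F [-0.2  1.  -1.5] w 0.17 gf 49.999719858169556 t 18.85 j7 1.5
units [ 1.736e+00 -1.000e-03  1.055e+00] turn units -0.018
```

View pics/w7.png

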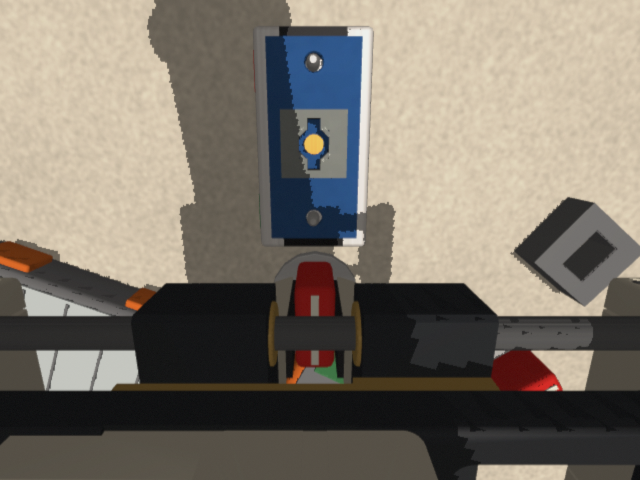

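The wrist view shows the socket keyway at (314,145), with its slots in line with the held plug at (315,300). The plate is seated on the pins and the bigger plug at lower right is untouched. Now I move over the socket and descend.

```bash
python3 -m creep '[[0.436,-0.004,0,0,0],[0.436,-0.004,0,0,0],[0.436,-0.004,0,0,0],[0.436,-0.004,0,0,0],[0,0,0.5,0,0],[0,0,0.5,0,0],[0,0,0.4,0,0],[0,0,0.1,0,0],[0,0,0,0,0],[0,0,0,0,0]]'
python3 - <<'E'
from h import *
go(.5559,.0124,.0696,196)
E
```

```text
clock: 20.1
position: [0.5567, 0.0124, 0.1034]
ee_rot: [-0.437, 3.11, -0.0]
force: [0.3, 0.8, -1.1]
width: 0.166
gripper_force: 50.0
pos [0.5567 0.0124 0.1034] toolx yaw -164.01 tilt [0.0011 0.0001] F [ 0.3  0.8 -1.1] w 0.166 gf 49.99971270561218 t 20.1 j7 1.49
units [0.022 0.005 0.844] turn units -0.002
```

```bash
python3 -m creep '[[0.015,0,0.15,0,0],[0,0,0.1,0,0],[0,0,0,0,0]]';python3 -m creep '[[0,0,0.1,0,0],[0,0,0.06,0,0],[0,0,0,0,0]]'; python3 -m creep '[[0,0,0.1,0,0],[0,0,0,0,0]]'
```

```text
clock: 20.48
position: [0.5553, 0.0121, 0.0923]
ee_rot: [0.437, -3.11, -0.0]
force: [-0.2, 0.1, -1.2]
width: 0.17
gripper_force: 50.0
clock: 20.85
position: [0.5555, 0.0121, 0.0861]
ee_rot: [0.437, -3.111, -0.0]
force: [0.3, 0.1, -1.1]
width: 0.172
gripper_force: 50.0
clock: 21.1
position: [0.5554, 0.0121, 0.082]
ee_rot: [0.437, -3.111, -0.0]
force: [-0.1, 0.3, -0.7]
width: 0.171
gripper_force: 50.0
```

```bash
python3 -m creep '[[0,0,0.1,0,0],[0,0,0,0,0]]';python3 -m creep '[[0,0,0.1,0,0],[0,0,0,0,0]]'; python3 -m creep '[[0,0,0.08,0,0],[0,0,0,0,0]]'
```

```text
clock: 21.35
position: [0.556, 0.0122, 0.0784]
ee_rot: [-0.437, 3.11, 0.0]
force: [0.4, -0.2, 2.4]
width: 0.174
gripper_force: 50.0
clock: 21.6
position: [0.5559, 0.0122, 0.0745]
ee_rot: [-0.437, 3.11, -0.0]
force: [-0.6, 0.3, 5.8]
width: 0.169
gripper_force: 50.0
clock: 21.85
position: [0.556, 0.0122, 0.0715]
ee_rot: [-0.437, 3.11, -0.0]
force: [-1.9, 0.0, 8.3]
width: 0.168
gripper_force: 50.0
```

```bash
python3 -m creep '[[0,0,0.05,0,0],[0,0,0,0,0]]';python3 -m creep '[[0,0,0.03,0,0],[0,0,0,0,0]]'
```

```text
clock: 22.1
position: [0.556, 0.0122, 0.0697]
ee_rot: [-0.437, 3.11, -0.0]
force: [-2.1, -0.8, 9.9]
width: 0.173
gripper_force: 50.0
clock: 22.35
position: [0.5561, 0.0122, 0.0695]
ee_rot: [-0.437, 3.11, -0.001]
force: [-6.4, -1.1, 21.4]
width: 0.169
gripper_force: 50.0
```

```bash
python3 -m creep '[[0,0,-0.02,0.5,0],[0,0,0,1,0],[0,0,0,1,0],[0,0,0,1,0],[0,0,0,1,0],[0,0,0,0,0]]'; python3 -c "
from h import *
go(.556,.0122,.0695,106);s=readout.observe();print(s['ft_torque'])"
```

```text
clock: 23.1
position: [0.5565, 0.0123, 0.0696]
ee_rot: [0.057, 3.139, 0.0]
force: [-1.5, -0.6, 10.1]
width: 0.169
gripper_force: 50.0
pos [0.5565 0.0123 0.0696] toolx yaw 177.94 tilt [ 0.0019 -0.    ] F [-1.5 -0.6 10.1] w 0.169 gf 50.00300645828247 t 23.1 j7 1.2
units [ 0.011 -0.004  0.003] turn units 17.984
[0.02686145 0.34738341 0.01814822]
```

```bash
python3 -m creep '[[0,0,0,1,0],[0,0,0,1,0],[0,0,0,1,0],[0,0,0,1,0],[0,0,0,1,0],[0,0,0,1,0],[0,0,0,1,0],[0,0,0,1,0],[0,0,0,1,0],[0,0,0,0,0]]'; python3 -m creep '[[0,0,0,1,0],[0,0,0,1,0],[0,0,0,1,0],[0,0,0,1,0],[0,0,0,1,0],[0,0,0,1,0],[0,0,0,1,0],[0,0,0,1,0],[0,0,0,1,0],[0,0,0,0,0]]'; python3 -c "
from h import *
go(.556,.0122,.0695,106);s=readout.observe();print(s['ft_torque'])"
```

```text
clock: 24.35
position: [0.5569, 0.0123, 0.0698]
ee_rot: [1.024, 2.968, 0.001]
force: [0.1, 0.1, 9.1]
width: 0.169
gripper_force: 50.0
clock: 25.6
position: [0.557, 0.0122, 0.0698]
ee_rot: [1.891, 2.506, 0.003]
force: [0.7, -0.8, 9.7]
width: 0.168
gripper_force: 50.0
pos [0.557  0.0122 0.0698] toolx yaw 105.94 tilt [ 0.0028 -0.    ] F [ 0.7 -0.8  9.7] w 0.168 gf 50.00299036502838 t 25.6 j7 0.18
units [ 0.007 -0.023  0.007] turn units -0.014
[-0.09728588  0.06606087  0.01804177]
```

```bash
python3 -m creep '[[0,0,0.03,0,0],[0,0,0.015,0,0],[0,0,0,0,0],[0,0,0,0,0]]'; python3 - <<'E'
from h import *
go(.556,.0122,.0695,106)
for n in("side","wrist"):
    im=get(n);W=pts(im);z=W[...,2];D=near(W,(.556,.013),.045)
    print(n,"collar",rect(W,D&(z>.060)&(z<.0655)),"blocktop",rect(W,D&(z>.055)&(z<.060)),"handle top",rect(W,near(W,(.556,.013),.025)&(z>.094)&(z<.101)))
    W2=near(W,(.556,.013),.09);print("blue",rect(W,W2&(z>.024)&(z<.034)))
    if n=="side":cv2.imwrite("pics/s8.png",cv2.resize(im["pixels"][210:320,240:400],None,fx=5,fy=5,interpolation=2))
E
```

```text
clock: 26.1
position: [0.5571, 0.0122, 0.0694]
ee_rot: [1.889, 2.507, 0.004]
force: [-6.4, -0.3, 28.9]
width: 0.169
gripper_force: 50.0
pos [0.5571 0.0122 0.0694] toolx yaw 105.99 tilt [0.0035 0.0003] F [-6.4 -0.3 28.9] w 0.169 gf 50.02475023269653 t 26.1 j7 0.18
units [ 0.007 -0.025 -0.001] turn units -0.003
side collar (array([554.2,  15.4]), array([40.8, 37.8]), 10.6, 100, np.float64(63.2)) blocktop (array([554.7,  13.8]), array([46.3, 51.6]), 16.6, 125, np.float64(57.9)) handle top (array([552.1,  16.7]), array([36.3, 40.2]), 73.7, 124, np.float64(98.0))
blue (array([555.7,  13.6]), array([160.9,  78.2]), 16.6, 1137, np.float64(28.2))
wrist collar (array([552.7,  26.6]), array([38.7, 17.1]), 15.3, 989, np.float64(63.0)) blocktop (array([552.5,  25.6]), array([46.1, 20.6]), 16.3, 1909, np.float64(58.2)) handle top (array([553.7,  12.2]), array([36.8, 29.3]), 89.8, 2155, np.float64(97.9))
blue (array([552.6,  25.3]), array([150.8,  44.6]), 15.9, 14706, np.float64(28.2))
```

View pics/s8.png

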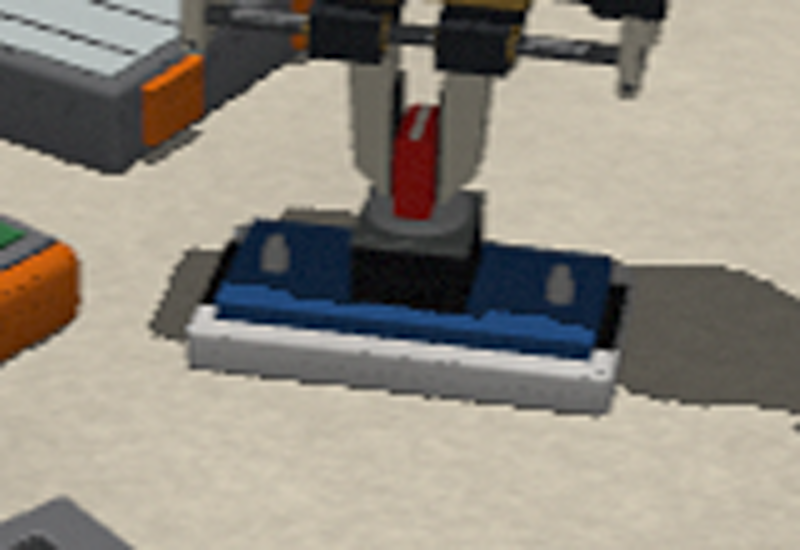

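The view shows the plate flush on the dock, with the pins through at (275,255) and (560,285). The plug is turned a quarter turn, and its collar at (415,215) sits flush on the socket. Depth agrees: collar top 63 mm, block top 58 mm. It's still gripped and pushed with about 29 N.

```bash
python3 -c "
from cell import sign_off
print(sign_off())"
```

```text
the job is handed in; nothing more can be done
None
```

The job is handed in at about 26 s: the plate is flush on the dock, and the small plug is in its socket, turned 90° clockwise, collar flush, still gripped and pushed home with about 29 N.

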